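# Hang the coffee canister on the sprung weighing hook

## Robot

A 7-joint arm with a two-finger parallel gripper is mounted at the origin on the work surface. World frame = base frame: x ahead of the robot, y to its left, z up, the work surface at z = 0. Lengths are in m, angles in rad, forces in N, time in s.
With the tool pointing down it reaches from about 0.425 to 1.025 m from the base axis. Payload 3.6 kg.
Tool frame: the origin (TCP) lies on the centre line of the jaws, within the pads' length; the fingertips stand 11 mm ahead of it and the grasp point (between the pads) lies 8 mm behind it; z points along the fingers, x is the direction in which the jaws open and shut, and the axes are right-handed (so a half turn about z gives the same grasp; the last joint's range is limited). The gripper opens to 85 mm and grips with 20 to 120 N. Pads are 22 mm wide; open, the fingers measure 114 mm over their backs; the gripper's body (76 mm by 85 mm) begins 54 mm behind the grasp point. The pads swing forward as they close: fully open they stand 13 mm farther back than shut.
Start: joints at [-1.23, 0.591, 0.048, 1.609, -0.033, 0.943, -0.034], TCP at [0.305, 0.658, 0.242] pointing down, gripper open.
Joint ranges: [-2.69, 2.69], [-0.47, 2.24], [-1.27, 1.36], [0.19, 2.51], [-1.53, 4.68], [0.08, 2.07], [-3.09, 3.09]. Speed limits (rad/s): [2.57, 2.57, 3.14, 3.14, 3.14, 3.14, 3.14].

## Interface

Orientations are given as a rotation vector (axis times angle).
In Python, from station import manip gives the robot as it stands.
- The arm moves only by the tool step_arm, never from a script. Its arguments are lists of equal length, an entry for each row: "rotation": the turn, a rotation vector about the tool's x, y, z in rad, a list of three; "slide": the shift along the tool's x, y, z in mm, a list of three; "grip": the opening, from -1 (shut) to 1 (fully open), so that 0 is half open. A call has 1 to 8 rows; each row shifts and turns the commanded pose from where the row before left it, along the tool's axes as they then stand; what a row does not reach is not made up. A row lasts 1/8 s, in which the tool goes at most 62.5 mm and 10.7 degrees, less where a joint would pass 70% of its speed; a pose out of reach is approached as far as the arm can. A call with a gripper value outside its range is refused whole. The fingers move at their own pace and stop on an object; "squeeze" is the grip in N (left out, the last holds). Time passes only in rows, so rows that do not move let the fingers close. It gives the time, the measured TCP pose, the force and the opening at its end, in the units of the state.
- manip.get_obs(): the state, without advancing time (a new reading comes with each control period).
- manip.get_image(name): name is "scene" or "side" or "wrist"; returns (picture, depth): 384x512x3 uint8, red, green, blue; 384x512 float32, m along the optical axis (not along the pixel's ray), 0 where there is no reading.
- manip.camera_info(name): a dict with "fx", "fy", "cx", "cy" (pixels), "k1" (the pictures are not rectified: a ray, as slopes to the right and down, at radius r is drawn at 1 + k1 r^2 times it, then the intrinsics apply), "cam_to_world" (4x4, takes a point from camera to world coordinates). Camera axes: x right, y down, z forward; pixel columns grow to the right and rows downward; lengths in m; the calibration is good to about 2 mm. A picture is of the moment at which its call begins: read the wrist's pose just before it. camera_info takes no time and is no camera call; for the wrist camera it gives the pose at the moment of the call.
- manip.hand_in(): hands the job in, once; it reports no verdict.
Trained networks look in the newest picture that a camera, given by its name, has taken for a name from the list of things; names that differ only in an ending like _2 or _b are one class to them, and where a whole thing is asked for, a point or a joint stands for the part that bears it (a point fixed in the world has none). Each returns a list of dicts, best first, with "confidence" (0 to 1); they miss things now and then, are a little off and sometimes report something else, mostly with a low value. They report only what shows in the picture. A call takes as long as a camera call. They do not tell look-alikes from the thing itself.
- manip.look_for(label, camera): "position" ([column, row] in pixels, amid what is visible of it).
- manip.masks_of(label, camera): "pixels" (384x512 bool, what is visible of it) and "position" ([column, row] in pixels, amid what is visible of it).
- manip.landmark_of(label, camera): "position" ([column, row] in pixels: a listed point, or the origin of a listed thing).
The state is a dict: "t": time; "q": joint angles; "qd": joint speeds; "joint_efforts": joint torques, N m; "tcp_pos": TCP position; "tcp_rot": TCP orientation; "wrist_force": force on the tool from outside, world axes, zero at the start; "moment": the same for the moment, N m; "gripper_width": opening from 0.0 (shut) to 1.0 (fully open).
Only numpy, scipy, OpenCV 4.12 (cv2) and the standard library are available. Lean on these libraries where they do the work, as an engineer would, in place of code of your own. Each camera call takes 0.05 s, during which the arm holds its last target.

## Task

Weigh the orange-lidded coffee canister: lift it by its yellow grip, keep it upright, and hang it by its bail in the dip of the sprung hook. Ease the weight on gently, no faster than about 5 cm per second, and let go only when the spring carries just the canister's own weight, so that the hook neither jumps up or down nor is pressed to its bottom stop, then wait until it hangs still and leave it there, untouched. Leave the green-lidded canister, the mug and the jar alone.

Things in the scene. Friction and masses are not known exactly. Their poses are not given: they have to be found in the camera images.
- canister: The canister to weigh: closed steel cylinder 84 mm diameter, 85 mm tall, with an orange lid (88 mm diameter, top 98 mm up); loose, upright, 0.25 to 0.8 kg (unknown). A rigid steel bail (arched handle) stands over the lid, with a yellow grip block on its apex; 209 mm tall in all. Origin: centre of the underside; z up, y along the bail (its opening is passed through along x).
- bail (a point): Underside of the bail's apex, 162 mm above the canister's origin, on its axis: this rests on the hook. The bail is a fixed 8 mm round bar: uprights at y = +-30 mm rise from the lid to 148 mm, then slope up to the apex in the middle. Opening 52 mm wide, 64 mm high from lid to apex. Axes as the canister's.
- grip (a point): Centre of the yellow grip block on top of the bail, 188 mm above the canister's origin: block 34 mm along the canister's x, 24 mm along its y (grip across y), 42 mm tall (167 to 209 mm). Beside it in y the bail falls away below.
- stand: Heavy fixed hook scale: grey base plate 240 x 100 x 12 mm (185 mm in front of the column's axis to 55 mm behind), aluminium column 30 x 44 mm, 335 mm tall with its black cap, white graduated strip in front. Front is the stand's -x, roughly towards the robot. Origin: on the counter below the column's axis; z up.
- hook_seat (a point): Lowest point of the hook's dip, on top of its 8 mm round bar; moves with the hook, axes as the stand's. Unloaded 269 mm above the counter, 110 mm in front (-x) of the column's axis. Towards the column the bar rises 18 mm within 40 mm; a red carriage begins 83 mm behind the seat. On the free -x side it rises to an upturned tip, its top 28 mm above the seat, 34 mm out at most.
- hook (a joint): How far the hook has dipped, m: 0 unloaded (top stop), growing downward to the bottom stop at 0.09. Spring 110 N/m, almost no preload, lightly damped: let go, it bobs for a second or two. A held canister pushed down takes the hook along past its balance point, so the dip alone does not tell when the spring carries just the weight.
- green_canister: Same canister but with a green lid; bystander. Origin: centre of the underside.
- mug: White mug, 80 mm diameter, 90 mm tall; bystander. Origin: centre of the underside.
- jar: Blue ceramic jar with white cap, 70 mm diameter, 120 mm tall; bystander. Origin: centre of the underside.
Things that resemble listed ones, but are neither listed nor needed, are in the scene too. What is shaped like the canister but pink or turquoise is not meant.

How it is judged:
On the way, in this order (a step that is already met when the one before it is completed fails the run):
1. the canister is lifted clear of the counter (height (world z) of canister above 0.05 m), for 0.1 s.
2. its bail loads the hook (distance between bail and hook_seat below 0.028 m and contact force between canister and stand above 1.5 N), for 0.05 s.
3. it is let go and hangs still on the hook (all of step 2 and horizontal distance between bail and hook_seat below 0.022 m and value of joint hook between 0.014 and 0.078 m and angle between canister's own z axis and vertical below 0.15 rad and contact force between canister and the fingers below 0.1 N and contact force between canister and the arm below 0.1 N and linear speed of canister below 0.03 m/s and velocity of joint hook between -0.02 and 0.02 m/s), for 0.5 s.
At the end, for the whole second after the job is handed in: Canister hangs on the hook: bail apex within 22 mm sideways and 28 mm in all of the seat, over 1.5 N on the hook, dip 14 to 78 mm, upright within 0.15 rad, untouched, under 0.03 m/s, hook under 0.02 m/s. Green-lidded canister, mug and jar within 30 mm of their places, tilt under 0.3 rad (all of step 3 and distance of each of green_canister, mug, jar from where it was at the start of the episode below 0.03 m and angle between each of green_canister, mug, jar's own z axis and vertical below 0.3 rad).
It fails at once if the hook jumps (faster than 0.09 m/s up or down) (velocity of joint hook above 0.09 m/s or velocity of joint hook below -0.09 m/s).
It fails at once if the hook is pressed to its bottom stop (dip over 84 mm) (value of joint hook above 0.084 m).
It fails at once if the canister is tipped by more than 0.6 rad (angle between canister's own z axis and vertical above 0.6 rad).
It fails at once if the green-lidded canister, the mug or the jar is moved by over 30 mm or tipped (distance of any of green_canister, mug, jar from where it was at the start of the episode above 0.03 m or angle between any of green_canister, mug, jar's own z axis and vertical above 0.3 rad).
It also fails if it takes over 51 s, if anything falls off the work surface, if the arm or the gripper's body presses on something with over 40 N, if the wrist force passes 120 N, or if a joint passes its speed limit or range.

## Working session

There is one attempt and no reset: what is moved stays moved. The work goes in short steps, Python scripts to look and compute and a tool call to move; the robot and the scene stay as the last step left them, time stands still between calls to the robot, and variables do not carry over. Pictures are saved under pics/ and viewed, and the job is handed in when it is done.

Besides the shell and the picture viewer there is one more tool, called after "Request:" by a JSON object that holds its "method" and its "body", one argument or row to a line. step_arm: Moves the arm, as the interface text tells. Its arguments: {"type":"object","properties":{"rotation":{"type":"array"},"slide":{"type":"array"},"grip":{"type":"array"},"squeeze":{"type":"number"}},"required":["rotation","slide","grip"]}

```bash
ls; mkdir -p pics; cat > h.py <<'E'
import numpy as np, cv2
from station import manip
from scipy.spatial.transform import Rotation as R
def info(n):
    return manip.camera_info(n)
def ray(ci,u,v):
    xd=(u-ci["cx"])/ci["fx"]; yd=(v-ci["cy"])/ci["fy"]
    x,y=xd,yd
    for _ in range(20):
        r2=x*x+y*y; s=1+ci["k1"]*r2; x,y=xd/s,yd/s
    return np.array([x,y,1.0])
def world(ci,u,v,d):
    p=ray(ci,u,v)*d
    T=np.array(ci["cam_to_world"]); return T[:3,:3]@p+T[:3,3]
def cloud(ci,D,mask):
    vs,us=np.nonzero(mask&(D>0))
    xd=(us-ci["cx"])/ci["fx"]; yd=(vs-ci["cy"])/ci["fy"]; x,y=xd.copy(),yd.copy()
    for _ in range(20):
        s=1+ci["k1"]*(x*x+y*y); x,y=xd/s,yd/s
    d=D[vs,us]; P=np.stack([x*d,y*d,d],1); T=np.array(ci["cam_to_world"])
    return P@T[:3,:3].T+T[:3,3],us,vs
def proj(ci,p):
    T=np.array(ci["cam_to_world"]); q=T[:3,:3].T@(np.array(p)-T[:3,3]); x,y=q[0]/q[2],q[1]/q[2]
    s=1+ci["k1"]*(x*x+y*y); return ci["cx"]+ci["fx"]*x*s, ci["cy"]+ci["fy"]*y*s
E
python3 - <<'E'
from h import *
o=manip.get_obs(); print({k:np.round(v,3) for k,v in o.items()})
for n in ["scene","side","wrist"]:
    I,D=manip.get_image(n); cv2.imwrite(f"pics/{n}0.png",I[:,:,::-1]); np.savez(f"{n}0.npz",I=I,D=D)
    ci=info(n); print(n,np.round(np.array(ci["cam_to_world"]),3).tolist())
    for l in ["canister","hook_seat","grip"]:
        print(l,[(np.round(r["position"]),round(r["confidence"],2)) for r in manip.landmark_of(l,n)])
E
```

```text
pics
{'t': np.float64(0.0), 'q': array([-1.23 ,  0.592,  0.048,  1.61 , -0.033,  0.943, -0.034]), 'qd': array([-0.   ,  0.   ,  0.002,  0.   , -0.001,  0.   , -0.001]), 'joint_efforts': array([ 0.0000e+00, -5.4868e+01,  1.5470e+00, -1.9813e+01,  9.0000e-03,
        9.0000e-03, -0.0000e+00]), 'tcp_pos': array([0.305, 0.657, 0.241]), 'tcp_rot': array([ 2.647,  1.689, -0.003]), 'wrist_force': array([ 1.401, -0.587,  0.025]), 'moment': array([-0.022,  0.009,  0.02 ]), 'gripper_width': np.float64(0.999)}
scene [[0.437, 0.587, -0.681, 1.225], [0.899, -0.298, 0.321, -0.376], [-0.014, -0.753, -0.658, 0.834], [0.0, 0.0, 0.0, 1.0]]
canister [(array([151., 232.]), 0.95), (array([162., 321.]), 0.8)]
hook_seat [(array([267., 174.]), 0.56)]
grip [(array([170., 165.]), 0.98), (array([102., 228.]), 0.84), (array([144., 279.]), 0.64), (array([139., 186.]), 0.63), (array([161., 218.]), 0.59)]
side [[0.735, -0.529, 0.424, 0.009], [-0.678, -0.58, 0.451, -0.627], [0.008, -0.619, -0.785, 1.167], [0.0, 0.0, 0.0, 1.0]]
canister [(array([306., 284.]), 0.95), (array([352., 265.]), 0.8), (array([331., 319.]), 0.79), (array([279., 315.]), 0.78), (array([235., 308.]), 0.6)]
hook_seat [(array([256., 167.]), 0.67), (array([171., 183.]), 0.31)]
grip [(array([367., 234.]), 0.92), (array([237., 279.]), 0.84), (array([281., 287.]), 0.81), (array([344., 288.]), 0.77), (array([314., 252.]), 0.74)]
wrist [[0.421, 0.864, 0.278, 0.234], [0.907, -0.401, -0.129, 0.691], [0.0, 0.306, -0.952, 0.374], [0.0, 0.0, 0.0, 1.0]]
canister []
hook_seat []
grip []
```

View pics/scene0.png

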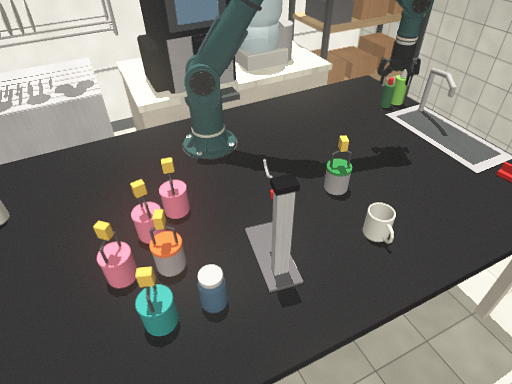

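View pics/side0.png

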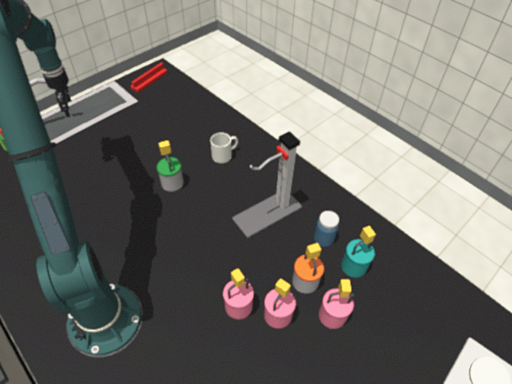

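The scene view shows the orange canister at about (168,252), with pink ones close by at (147,220) and (117,265), a turquoise one at (157,310) and the jar at (212,288). The side view shows it at (308,272), and the hook tip at (252,167). Next I measure these.

```bash
python3 - <<'E'
from h import *
for n in ["scene","side"]:
    z=np.load(n+"0.npz"); I,D=z["I"],z["D"]; ci=info(n)
    H=cv2.cvtColor(I,cv2.COLOR_RGB2HSV); h,s,v=[H[...,i].astype(int) for i in range(3)]
    cols={"orange":(h>=5)&(h<=15)&(s>180)&(v>120),"yellow":(h>=20)&(h<=32)&(s>140)&(v>80),"pink":(h>160)&(h<177)&(s>80)&(v>80),"turq":(h>80)&(h<95)&(s>120)&(v>80),"jar":(h>95)&(h<115)&(s>60)&(v>50),"red":((h<4)|(h>177))&(s>150)&(v>80)}
    for c,m in cols.items():
        k,L,st,ce=cv2.connectedComponentsWithStats(m.astype(np.uint8))
        for i in range(1,k):
            if st[i,4]<40: continue
            P,_,_=cloud(ci,D,L==i)
            if len(P)<20: continue
            q=np.percentile(P,[3,97],axis=0)
            if q[:,0].max()>1.6: continue
            print(n,c,st[i,4],np.round(ce[i]),np.round(P.mean(0),3),"lo",np.round(q[0],3),"hi",np.round(q[1],3))
            if c=="orange":
                t=P[P[:,2]>np.percentile(P[:,2],60)]
                top=P[(P[:,2]>0.092)&(P[:,2]<0.104)]; 
                if len(top)>20: print("   lidtop",np.round(cv2.minEnclosingCircle(top[:,:2].astype(np.float32)),4), len(top))
E
```

```text
scene yellow 109 [343. 145.] [0.487 0.295 0.19 ] lo [0.463 0.286 0.172] hi [0.497 0.306 0.209]
scene yellow 125 [167. 167.] [ 0.339 -0.242  0.186] lo [ 0.339 -0.258  0.17 ] hi [ 0.348 -0.227  0.208]
scene yellow 163 [139. 190.] [ 0.395 -0.342  0.179] lo [ 0.115 -0.359 -0.001] hi [ 0.416 -0.324  0.207]
scene yellow 125 [159. 222.] [ 0.553 -0.323  0.186] lo [ 0.539 -0.337  0.172] hi [ 0.566 -0.307  0.209]
scene yellow 213 [104. 231.] [ 0.514 -0.458  0.178] lo [ 0.274 -0.49  -0.001] hi [ 0.542 -0.439  0.208]
scene yellow 204 [146. 280.] [ 0.711 -0.395  0.184] lo [ 0.679 -0.412  0.116] hi [ 0.721 -0.377  0.208]
scene pink 680 [175. 203.] [ 0.359 -0.244  0.056] lo [ 0.299 -0.281  0.001] hi [ 0.376 -0.2    0.099]
scene pink 477 [144. 223.] [ 0.419 -0.357  0.07 ] lo [ 0.263 -0.383 -0.   ] hi [ 0.445 -0.318  0.108]
scene pink 983 [119. 269.] [ 0.546 -0.456  0.061] lo [ 0.479 -0.494  0.   ] hi [ 0.564 -0.418  0.101]
scene turq 1498 [157. 311.] [ 0.723 -0.394  0.075] lo [ 0.675 -0.432  0.007] hi [ 0.748 -0.357  0.101]
scene jar 909 [196.  10.] [-0.442  0.143  0.405] lo [-0.449  0.058  0.36 ] hi [-0.434  0.24   0.449]
scene jar 635 [213. 298.] [ 0.739 -0.261  0.058] lo [ 0.719 -0.288  0.007] hi [ 0.748 -0.228  0.097]
scene red 212 [505. 172.] [0.708 0.894 0.024] lo [0.678 0.878 0.002] hi [0.739 0.912 0.051]
side orange 472 [308. 268.] [ 0.537 -0.326  0.097] lo [ 0.503 -0.364  0.093] hi [ 0.58  -0.285  0.102]Traceback (most recent call last):
  File "<stdin>", line 18, in <module>
    return _wrapfunc(a, 'round', decimals=decimals, out=out)
    return _wrapit(obj, method, *args, **kwds)
    conv = _array_converter(obj)
ValueError: setting an array element with a sequence. The requested array has an inhomogeneous shape after 1 dimensions. The detected shape was (2,) + inhomogeneous part.
```

```bash
python3 - <<'E'
import cv2
a=cv2.imread("pics/scene0.png")
b=cv2.imread("pics/side0.png")
A=cv2.resize(a[150:350,70:250],None,fx=2.2,fy=2.2,interpolation=2)
cv2.imwrite("pics/c1.png",A)
cv2.imwrite("pics/c2.png",cv2.resize(b[120:330,220:400],None,fx=2.8,fy=2.8,interpolation=2))
cv2.imwrite("pics/c3.png",cv2.resize(b[120:240,220:320],None,fx=4,fy=4,interpolation=2))
E
```

```text
(no output)
```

View pics/c1.png

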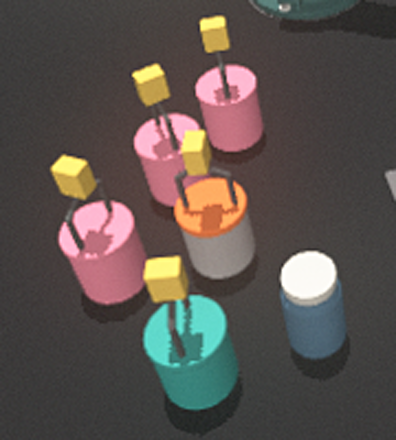

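View pics/c2.png

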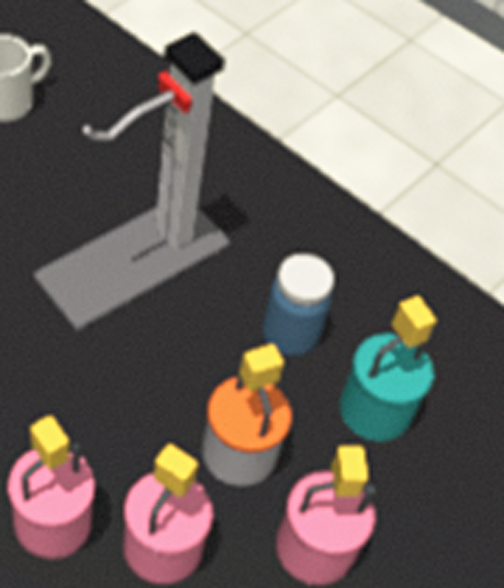

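View pics/c3.png

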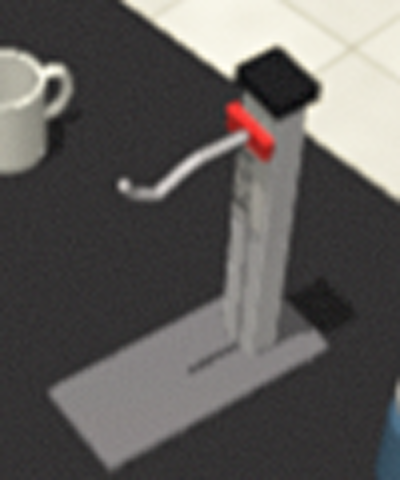

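```bash
python3 - <<'E'
from h import *
from scipy.optimize import least_squares
for n in ["scene","side"]:
    z=np.load(n+"0.npz"); I,D=z["I"],z["D"]; ci=info(n)
    H=cv2.cvtColor(I,cv2.COLOR_RGB2HSV); h,s,v=[H[...,i].astype(int) for i in range(3)]
    P,us,vs=cloud(ci,D,np.ones(D.shape,bool))
    hh,ss,vv=h[vs,us],s[vs,us],v[vs,us]
    # lid top
    m=(np.abs(P[:,2]-.098)<.006)&(hh>=3)&(hh<=18)&(ss>140)&(np.hypot(P[:,0]-.541,P[:,1]+.325)<.07)
    q=P[m][:,:2].astype(np.float32); c,r=cv2.minEnclosingCircle(q); print(n,"lid",np.round(c,4),round(r,4),m.sum())
    m=(P[:,2]>.15)&(P[:,2]<.215)&(np.hypot(P[:,0]-.541,P[:,1]+.325)<.06)
    q=P[m]; print("grip",np.round([q.min(0),q.max(0)],3),m.sum())
    top=q[q[:,2]>.203]; rc=cv2.minAreaRect(top[:,:2].astype(np.float32)); print("top",np.round(top.mean(0),4),rc,len(top))
    # plate
    m=(P[:,2]>.006)&(P[:,2]<.02)&(vv>70)&(ss<60)&(np.hypot(P[:,0]-.75,P[:,1]-0)<.25)
    rc=cv2.minAreaRect(P[m][:,:2].astype(np.float32)); print("plate",rc,m.sum())
    print(np.round(cv2.boxPoints(rc),3).tolist())
    m=(P[:,2]>.31)&(P[:,2]<.36)&(vv<70)&(np.hypot(P[:,0]-.75,P[:,1]-0)<.25)
    if m.sum()>5: print("cap",np.round(P[m].min(0),3),np.round(P[m].max(0),3),P[m][P[m][:,2]>.33].mean(0))
    m=(P[:,2]>.24)&(P[:,2]<.33)&(np.hypot(P[:,0]-.7,P[:,1]-0.05)<.3)
    q=P[m]; q=q[np.argsort(q[:,0])]
    print("hook",m.sum()); print(np.round(q[::max(1,len(q)//40)],3).tolist())
E
```

```text
scene lid [ 0.547 -0.321] 0.0461 602
grip [[ 0.53  -0.353  0.151]
 [ 0.567 -0.293  0.212]] 271
top [ 0.5495 -0.3235  0.2078] ((0.5482050776481628, -0.3234228491783142), (0.023835869506001472, 0.03275337442755699), 69.16960144042969) 99
plate ((0.6660376191139221, 0.07923254370689392), (0.3539270758628845, 0.24285823106765747), 81.33032989501953) 1581
[[0.5189999938011169, -0.07699999958276749], [0.7590000033378601, -0.11400000005960464], [0.8130000233650208, 0.23600000143051147], [0.5730000138282776, 0.2720000147819519]]
cap [ 0.687 -0.087  0.315] [ 0.736 -0.027  0.337] [ 0.71312801 -0.05801029  0.33450918]
hook 691
[[0.57, -0.034, 0.297], [0.578, -0.038, 0.291], [0.589, -0.041, 0.273], [0.606, -0.041, 0.273], [0.684, -0.077, 0.281], [0.689, -0.075, 0.281], [0.697, -0.082, 0.324], [0.701, -0.077, 0.245], [0.705, -0.078, 0.286], [0.71, -0.084, 0.319], [0.714, -0.079, 0.247], [0.718, -0.08, 0.282], [0.72, -0.076, 0.303], [0.721, -0.067, 0.257], [0.721, -0.077, 0.293], [0.722, -0.073, 0.247], [0.722, -0.069, 0.281], [0.722, -0.063, 0.25], [0.723, -0.066, 0.271], [0.723, -0.073, 0.305], 
[... 1461 characters left out ...]
 -0.078, 0.29], [0.682, -0.06, 0.293], [0.683, -0.038, 0.289], [0.683, -0.05, 0.293], [0.684, -0.062, 0.293], [0.685, -0.058, 0.319], [0.685, -0.062, 0.321], [0.686, -0.04, 0.322], [0.687, -0.063, 0.292], [0.688, -0.059, 0.292], [0.688, -0.054, 0.293], [0.689, -0.067, 0.24], [0.689, -0.074, 0.29], [0.69, -0.056, 0.254], [0.69, -0.043, 0.248], [0.691, -0.042, 0.304], [0.691, -0.038, 0.292], [0.692, -0.045, 0.253], [0.693, -0.04, 0.292], [0.695, -0.083, 0.314], [0.697, -0.079, 0.257], [0.699, -0.081, 0.266], [0.701, -0.078, 0.276], [0.703, -0.079, 0.248], [0.706, -0.08, 0.252], [0.708, -0.08, 0.273], [0.711, -0.081, 0.28], [0.712, -0.086, 0.326], [0.715, -0.088, 0.322], [0.717, -0.086, 0.322]]
```

```bash
python3 - <<'E'
from h import *
o=manip.get_obs(); M=R.from_rotvec(o["tcp_rot"]).as_matrix(); print(np.round(M,4).tolist(), o["tcp_pos"])
d=M.T@(np.array([.5455,-.3245,.45])-o["tcp_pos"]); print("tool delta mm",d*1e3)
for n in ["scene","side"]:
    z=np.load(n+"0.npz"); I,D=z["I"],z["D"]; ci=info(n)
    H=cv2.cvtColor(I,cv2.COLOR_RGB2HSV); s,v=H[...,1].astype(int),H[...,2].astype(int)
    P,us,vs=cloud(ci,D,np.ones(D.shape,bool)); vv,ss=v[vs,us],s[vs,us]
    m=(P[:,2]>.007)&(P[:,2]<.018)&(vv>60)&(np.abs(P[:,0]-.63)<.16)&(np.abs(P[:,1]+.03)<.11)
    L=np.zeros(D.shape,np.uint8); L[vs[m],us[m]]=1
    k,LL,st,_=cv2.connectedComponentsWithStats(L); i=1+np.argmax(st[1:,4])
    q=P[m][LL[vs[m],us[m]]==i]
    rc=cv2.minAreaRect(q[:,:2].astype(np.float32)); print(n,"plate",np.round(np.hstack([rc[0],rc[1],rc[2]]),4),len(q)); print(np.round(cv2.boxPoints(rc),3).tolist())
    # cap top
    m=(P[:,2]>.330)&(P[:,2]<.342)&(np.hypot(P[:,0]-.71,P[:,1]+.06)<.08)
    rc=cv2.minAreaRect(P[m][:,:2].astype(np.float32)); print("cap",np.round(np.hstack([rc[0],rc[1],rc[2]]),4),m.sum())
    # hook bar
    m=(P[:,2]>.25)&(P[:,2]<.31)&(P[:,0]<.66)&(P[:,0]>.55)&(np.abs(P[:,1]+.04)<.05)
    q=P[m]; print("bar fit y=a+bx",np.polyfit(q[:,0],q[:,1],1),len(q), "xmin",q[:,0].min())
    w=manip.landmark_of("hook_seat",n)
    for r in w: 
        u,vv_=r["position"]
        # intersect ray with z=.269
        rr=np.array(ci["cam_to_world"]); dd=rr[:3,:3]@ray(ci,u,vv_); t=(.269-rr[2,3])/dd[2]; print("seat",np.round(rr[:3,3]+t*dd,3),r["confidence"])
E
```

```text
[[0.4212, 0.907, 0.0001], [0.907, -0.4212, 0.0001], [0.0001, 0.0, -1.0]] [0.30539442 0.65755356 0.24233517]
tool delta mm [-789.53083616  631.42455948 -207.72254225]
scene plate [ 6.46700e-01 -4.68000e-02  9.95000e-02  2.42900e-01  8.14677e+01] 1551
[[0.5189999938011169, -0.07800000160932541], [0.7590000033378601, -0.11400000005960464], [0.7739999890327454, -0.01600000075995922], [0.5339999794960022, 0.019999999552965164]]
cap [ 7.1100e-01 -5.6900e-02  5.6500e-02  4.3900e-02  8.1671e+01] 358
bar fit y=a+bx [-0.17205002  0.06297049] 64 xmin 0.5702398600913766
seat [ 0.596 -0.039  0.269] 0.56
side plate [ 6.39600e-01 -4.83000e-02  1.01100e-01  2.41500e-01  8.06363e+01] 1183
[[0.5120000243186951, -0.07900000363588333], [0.75, -0.11800000071525574], [0.7670000195503235, -0.017999999225139618], [0.5289999842643738, 0.020999999716877937]]
cap [ 7.05500e-01 -5.83000e-02  5.80000e-02  4.51000e-02  8.37242e+01] 195
bar fit y=a+bx [-0.1444413   0.04299502] 83 xmin 0.5643779126545605
seat [ 0.593 -0.036  0.269] 0.67
seat [0.364 0.088 0.269] 0.31
```

Request:
{"method": "step_arm", "body": {
  "rotation": [
    [0, 0, 0],
    [0, 0, 0],
    [0, 0, 0],
    [0, 0, 0],
    [0, 0, 0],
    [0, 0, 0],
    [0, 0, 0],
    [0, 0, 0]
  ],
  "slide": [
    [0, 0, -50],
    [0, 0, -55],
    [0, 0, -55],
    [0, 0, -48],
    [-30, 24, 0],
    [-40, 32, 0],
    [-40, 32, 0],
    [-40, 32, 0]
  ],
  "grip": [1, 1, 1, 1, 1, 1, 1, 1]
}}

```text
t: 1.7
tcp_pos: [0.3514, 0.4692, 0.4505]
tcp_rot: [-2.648, -1.69, -0.001]
wrist_force: [0.7, -1.2, -0.6]
gripper_width: 0.997
```

Request:
{"method": "step_arm", "body": {
  "rotation": [
    [0, 0, 0],
    [0, 0, 0],
    [0, 0, 0],
    [0, 0, 0],
    [0, 0, 0],
    [0, 0, 0],
    [0, 0, 0],
    [0, 0, 0]
  ],
  "slide": [
    [-40, 32, 0],
    [-40, 32, 0],
    [-40, 32, 0],
    [-40, 32, 0],
    [-40, 32, 0],
    [-40, 32, 0],
    [-40, 32, 0],
    [-40, 32, 0]
  ],
  "grip": [1, 1, 1, 1, 1, 1, 1, 1]
}}

```text
t: 2.7
tcp_pos: [0.4485, 0.0712, 0.4507]
tcp_rot: [-2.648, -1.69, -0.002]
wrist_force: [0.0, 0.6, -0.5]
gripper_width: 1.0
```

Request:
{"method": "step_arm", "body": {
  "rotation": [
    [0, 0, 0],
    [0, 0, 0],
    [0, 0, 0],
    [0, 0, 0],
    [0, 0, -0.033],
    [0, 0, -0.033],
    [0, 0, 0],
    [0, 0, 0]
  ],
  "slide": [
    [-40, 32, 0],
    [-40, 32, 0],
    [-40, 32, 0],
    [-40, 32, 0],
    [-40, 32, 0],
    [-40, 32, 0],
    [0, 0, 0],
    [0, 0, 0]
  ],
  "grip": [1, 1, 1, 1, 1, 1, 1, 1]
}}

```text
t: 3.7
tcp_pos: [0.523, -0.2245, 0.4501]
tcp_rot: [-2.59, -1.776, -0.0]
wrist_force: [0.0, 0.9, -0.9]
gripper_width: 1.0
```

```bash
python3 - <<'E'
from h import *
o=manip.get_obs(); ci=info("wrist"); I,D=manip.get_image("wrist"); cv2.imwrite("pics/w1.png",I[:,:,::-1])
M=R.from_rotvec(o["tcp_rot"]).as_matrix(); print(np.round(M,3).tolist(),o["tcp_pos"],np.degrees(np.arctan2(M[1,0],M[0,0])))
P,us,vs=cloud(ci,D,np.ones(D.shape,bool))
m=(P[:,2]>.16)&(P[:,2]<.225)&(np.hypot(P[:,0]-.545,P[:,1]+.324)<.04)
q=P[m]; print(m.sum())
if m.sum():
  print(np.percentile(q,[1,99],axis=0))
  top=q[q[:,2]>.202]; print(cv2.minAreaRect(top[:,:2].astype(np.float32)),len(top),top.mean(0))
H=cv2.cvtColor(I,cv2.COLOR_RGB2HSV)[vs,us].astype(int)
m=(np.abs(P[:,2]-.098)<.008)&(H[:,0]<=18)&(H[:,0]>=3)&(H[:,1]>140)
if m.sum(): print("lid",cv2.minEnclosingCircle(P[m][:,:2].astype(np.float32)),m.sum())
E
```

```text
[[0.36, 0.933, -0.0], [0.933, -0.36, 0.001], [0.001, -0.001, -1.0]] [ 0.52303454 -0.22452889  0.45009214] 68.87197191927822
581
[[ 0.52578129 -0.33660004  0.16121475]
 [ 0.56147514 -0.30677758  0.21101069]]
((0.5444505214691162, -0.32303953170776367), (0.02449878491461277, 0.03358037769794464), 66.00737762451172) 401 [ 0.54352481 -0.32172779  0.20873967]
lid ((0.5445324778556824, -0.32300299406051636), 0.043964944779872894) 1295
```

View pics/w1.png

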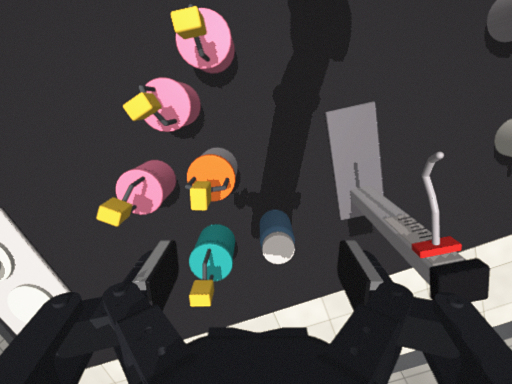

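Request:
{"method": "step_arm", "body": {
  "rotation": [
    [0, 0, 0],
    [0, 0, 0],
    [0, 0, 0],
    [0, 0, 0],
    [0, 0, 0],
    [0, 0, 0],
    [0, 0, 0],
    [0, 0, 0]
  ],
  "slide": [
    [-42, 28, 0],
    [-42, 27.5, 0],
    [0, 0, 30],
    [0, 0, 45],
    [0, 0, 45],
    [0, 0, 40],
    [0, 0, 0],
    [0, 0, 0]
  ],
  "grip": [1, 1, 1, 1, 1, 1, 1, 1]
}}

```text
t: 4.75
tcp_pos: [0.5458, -0.3231, 0.292]
tcp_rot: [2.588, 1.778, 0.002]
wrist_force: [0.2, -0.8, 0.7]
gripper_width: 0.997
```

```bash
python3 - <<'E'
from h import *
o=manip.get_obs(); ci=info("wrist"); I,D=manip.get_image("wrist"); cv2.imwrite("pics/w2.png",I[:,:,::-1])
M=R.from_rotvec(o["tcp_rot"]).as_matrix(); print(o["tcp_pos"])
P,us,vs=cloud(ci,D,np.ones(D.shape,bool))
m=(P[:,2]>.16)&(P[:,2]<.225)&(np.hypot(P[:,0]-.545,P[:,1]+.324)<.04)
q=P[m]; print(m.sum())
if m.sum():
  top=q[q[:,2]>.200]; print(cv2.minAreaRect(top[:,:2].astype(np.float32)),len(top),top.mean(0))
print(proj(ci,[.5445,-.323,.188]),proj(ci,o["tcp_pos"]))
E
```

```text
[ 0.54583755 -0.32314996  0.29201606]
1422
((0.5441439151763916, -0.3228757977485657), (0.023850444704294205, 0.03346558287739754), 67.50519561767578) 1164 [ 0.54274294 -0.32249341  0.20885908]
(np.float64(256.33124469285883), np.float64(191.12771251338125)) (np.float64(256.2762164963679), np.float64(253.95136256729046))
```

View pics/w2.png

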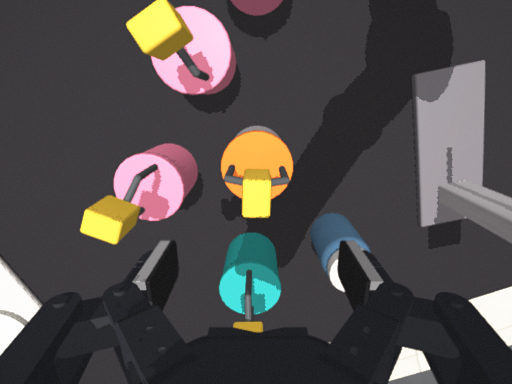

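Canister's block sits centred at column 257, with clear space round it. Go down.

Request:
{"method": "step_arm", "body": {
  "rotation": [
    [0, 0, 0.02],
    [0, 0, 0],
    [0, 0, 0],
    [0, 0, 0],
    [0, 0, 0]
  ],
  "slide": [
    [0, -1.5, 20],
    [0, 0, 35],
    [0, 0, 35],
    [0, 0, 21],
    [0, 0, 0]
  ],
  "grip": [1, 1, 1, 1, 1]
}}

```text
t: 5.42
tcp_pos: [0.5437, -0.3228, 0.1797]
tcp_rot: [-2.608, -1.751, -0.001]
wrist_force: [-0.2, -0.4, 0.2]
gripper_width: 0.998
```

Request:
{"method": "step_arm", "body": {
  "rotation": [
    [0, 0, 0],
    [0, 0, 0],
    [0, 0, 0],
    [0, 0, 0],
    [0, 0, 0],
    [0, 0, 0],
    [0, 0, 0],
    [0, 0, 0]
  ],
  "slide": [
    [0, 0, 0],
    [0, 0, 0],
    [0, 0, 0],
    [0, 0, 0],
    [0, 0, 0],
    [0, 0, 0],
    [0, 0, 0],
    [0, 0, 0]
  ],
  "grip": [-1, -1, -1, -1, -1, -1, -1, -1],
  "squeeze": 50
}}

```text
t: 6.42
tcp_pos: [0.5438, -0.3237, 0.1802]
tcp_rot: [2.607, 1.749, 0.001]
wrist_force: [-0.4, -0.4, 5.2]
gripper_width: 0.274
```

Request:
{"method": "step_arm", "body": {
  "rotation": [
    [0, 0, 0],
    [0, 0, 0],
    [0, 0, 0],
    [0, 0, 0],
    [0, 0, 0],
    [0, 0, 0],
    [0, 0, 0],
    [0, 0, 0]
  ],
  "slide": [
    [0, 0, -5],
    [0, 0, -15],
    [0, 0, -25],
    [0, 0, -30],
    [0, 0, -35],
    [0, 0, -35],
    [0, 0, -25],
    [0, 0, 0]
  ],
  "grip": [-1, -1, -1, -1, -1, -1, -1, -1]
}}

```text
t: 7.42
tcp_pos: [0.5438, -0.3239, 0.3516]
tcp_rot: [2.606, 1.748, 0.003]
wrist_force: [0.2, 0.0, -3.5]
gripper_width: 0.277
```

```bash
python3 - <<'E'
from h import *
o=manip.get_obs(); print(o["wrist_force"],o["moment"],o["tcp_pos"])
for n in ["scene","side","wrist"]:
    ci=info(n)
    I,D=manip.get_image(n); cv2.imwrite(f"pics/{n}3.png",I[:,:,::-1]); np.savez(f"{n}3.npz",I=I,D=D)
    H=cv2.cvtColor(I,cv2.COLOR_RGB2HSV)
    P,us,vs=cloud(ci,D,np.ones(D.shape,bool)); h=H[vs,us].astype(int)
    m=(h[:,0]<=18)&(h[:,0]>=3)&(h[:,1]>140)&(np.hypot(P[:,0]-o["tcp_pos"][0],P[:,1]-o["tcp_pos"][1])<.07)&(P[:,2]>.15)
    q=P[m]; q=q[np.abs(q[:,2]-np.percentile(q[:,2],70))<.012] if len(q) else q
    if len(q)>30:
        c=q.mean(0); nrm=np.linalg.svd(q-c)[2][2]; print(n,"lid",np.round(c,4),"normal",np.round(nrm*np.sign(nrm[2]),3),cv2.minEnclosingCircle(q[:,:2].astype(np.float32)),len(q))
E
```

```text
[ 0.21485116  0.01390666 -3.52189255] [-0.00905518 -0.08233208 -0.02517065] [ 0.54378819 -0.32391064  0.35164899]
scene lid [ 0.5543 -0.3254  0.2683] normal [0.033 0.007 0.999] ((0.5479834675788879, -0.323728084564209), 0.044705115258693695) 723
side lid [ 0.5357 -0.3262  0.2672] normal [-0.022 -0.013  1.   ] ((0.5420308113098145, -0.3244384527206421), 0.04433608800172806) 643
wrist lid [ 0.5321 -0.3173  0.2667] normal [-0.011  0.004  1.   ] ((0.5424622297286987, -0.3213607966899872), 0.04392983019351959) 6184
```

View pics/side3.png

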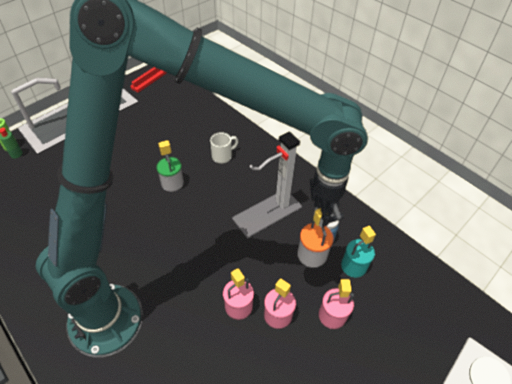

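View pics/wrist3.png

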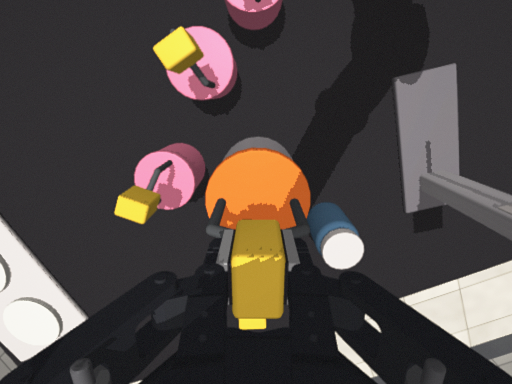

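Request:
{"method": "step_arm", "body": {
  "rotation": [
    [0, 0, 0],
    [0, 0, 0],
    [0, 0, 0],
    [0, 0, 0],
    [0, 0, 0],
    [0, 0, 0],
    [0, 0, 0],
    [0, 0, 0]
  ],
  "slide": [
    [15, -9, 0],
    [30, -17, 0],
    [40, -23, 0],
    [45, -26, 0],
    [45, -26, 0],
    [40, -23, 0],
    [30, -17, 0],
    [15.5, -9, 0]
  ],
  "grip": [-1, -1, -1, -1, -1, -1, -1, -1]
}}

```text
t: 8.57
tcp_pos: [0.5014, -0.0213, 0.3482]
tcp_rot: [-2.602, -1.755, 0.003]
wrist_force: [0.6, -0.7, -2.7]
gripper_width: 0.275
```

Request:
{"method": "step_arm", "body": {
  "rotation": [
    [0, 0, -0.04],
    [0, 0, -0.08],
    [0, 0, -0.08],
    [0, 0, -0.034],
    [0, 0, 0],
    [0, 0, 0]
  ],
  "slide": [
    [0, 0, 3],
    [0, 0, 7],
    [0, 0, 9],
    [0, 0, 6],
    [0, 0, 0],
    [0, 0, 0]
  ],
  "grip": [-1, -1, -1, -1, -1, -1]
}}

```text
t: 9.32
tcp_pos: [0.5027, -0.0246, 0.3241]
tcp_rot: [-2.386, -2.043, 0.001]
wrist_force: [0.2, -0.9, -2.7]
gripper_width: 0.274
```

```bash
cat > look.py <<'E'
from h import *
import sys
tag=sys.argv[1]
F=[]
o=manip.get_obs()
M=R.from_rotvec(o["tcp_rot"]).as_matrix(); print(o["t"],o["tcp_pos"],o["wrist_force"],"yaw",np.degrees(np.arctan2(M[1,0],M[0,0])),"apex z",o["tcp_pos"][2]-.018)
for n in sys.argv[2:]:
    ci=info(n); I,D=manip.get_image(n); F.append(manip.get_obs()["wrist_force"])
    B=I[:,:,::-1].copy(); cv2.imwrite(f"pics/{n}{tag}.png",B); np.savez(f"{n}{tag}.npz",I=I,D=D)
    tp=np.array(o["tcp_pos"]); 
    u,v=proj(ci,[.598,-.0405,.269]); 
    if n!="wrist":
        x0,y0=int(u)-65,int(v)-75; C=cv2.resize(B[max(y0,0):y0+150,x0:x0+130],None,fx=4,fy=4,interpolation=2)
        cv2.imwrite(f"pics/{n}{tag}c.png",C); print(n,"crop origin",x0,max(y0,0))
    print("seat px",u,v,"apex px",proj(ci,tp-[0,0,.018]))
print(np.round(F,2).tolist())
E
python3 look.py 4 scene side wrist
```

```text
9.325 [ 0.5027483  -0.02461434  0.32412743] [ 0.19475995 -0.85631025 -2.66236939] yaw 81.13432167068105 apex z 0.3061274292805286
scene crop origin 201 99
seat px 266.7016780402502 174.2636362158288 apex px (np.float64(255.60973105568158), np.float64(142.00634270215))
side crop origin 193 92
seat px 258.66837461811684 167.34590166426406 apex px (np.float64(231.2767425249812), np.float64(171.94965987617246))
seat px 255.44925478231062 319.38502836690157 apex px (np.float64(256.4006365743299), np.float64(237.10985397102203))
[[-1.09, 0.42, -2.36], [0.89, -0.02, -3.28], [0.17, 0.91, -2.28]]
```

View pics/scene4c.png

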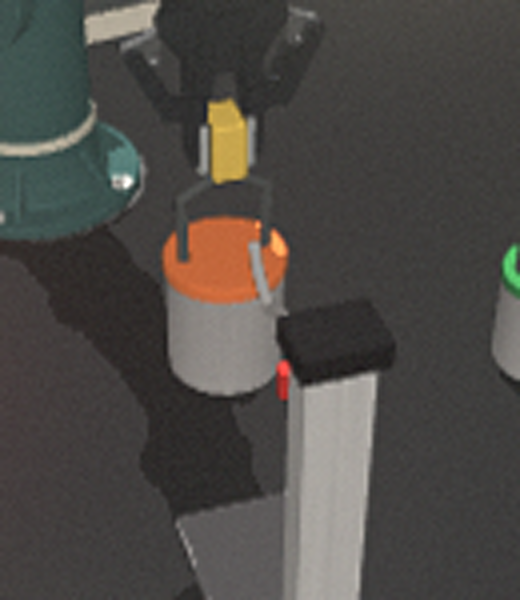

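View pics/side4c.png

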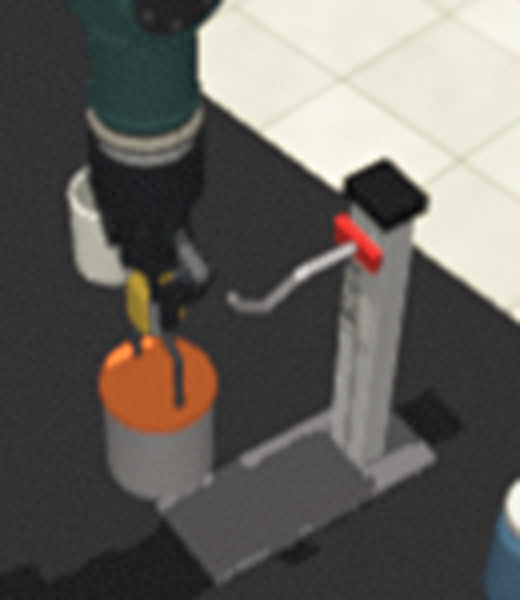

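View pics/wrist4.png

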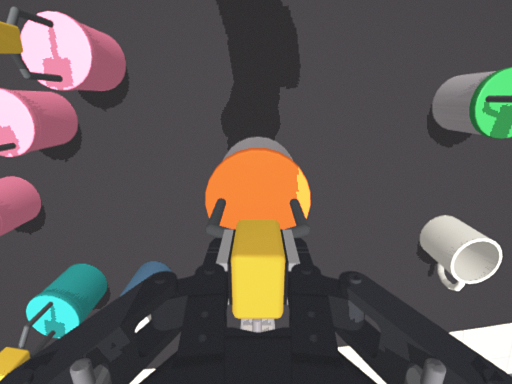

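Request:
{"method": "step_arm", "body": {
  "rotation": [
    [0, 0, 0],
    [0, 0, 0],
    [0, 0, 0],
    [0, 0, 0],
    [0, 0, 0],
    [0, 0, 0],
    [0, 0, 0],
    [0, 0, 0]
  ],
  "slide": [
    [0, 0, -4],
    [0, 10, 0],
    [0, 10, 0],
    [0, 10, 0],
    [0, 10, 0],
    [0, 10, 0],
    [0, 5, 0],
    [0, 0, 0]
  ],
  "grip": [-1, -1, -1, -1, -1, -1, -1, -1]
}}

```text
t: 10.48
tcp_pos: [0.5578, -0.0337, 0.3282]
tcp_rot: [2.387, 2.043, -0.0]
wrist_force: [0.0, -0.8, -2.2]
gripper_width: 0.275
```

```bash
python3 look.py 5 scene side wrist
```

```text
10.475 [ 0.55777345 -0.03366999  0.32822045] [ 0.01019214 -0.77139896 -2.16354645] yaw 81.1261592530522 apex z 0.31022044541211335
scene crop origin 201 99
seat px 266.7016780402502 174.2636362158288 apex px (np.float64(261.9521052116639), np.float64(152.14889527413175))
side crop origin 193 92
seat px 258.66837461811684 167.34590166426406 apex px (np.float64(247.45503633208105), np.float64(163.30137939728507))
seat px 255.73746630887388 260.517032484668 apex px (np.float64(256.13923148677975), np.float64(239.02216877806148))
[[-0.4, -0.73, -2.3], [-0.27, -0.03, -2.56], [0.59, -0.14, -3.42]]
```

View pics/scene5c.png

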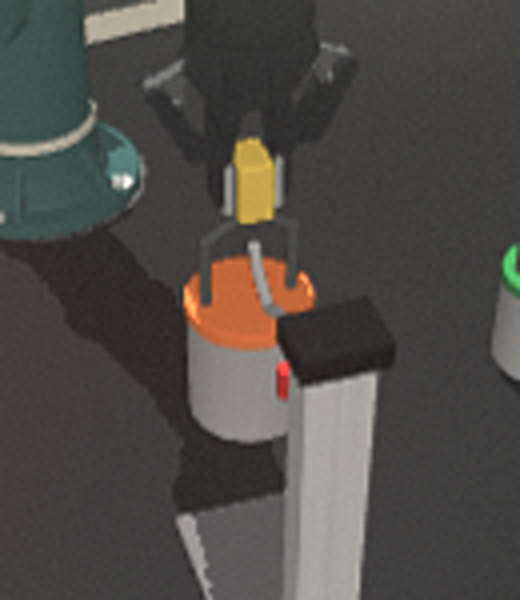

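View pics/side5c.png

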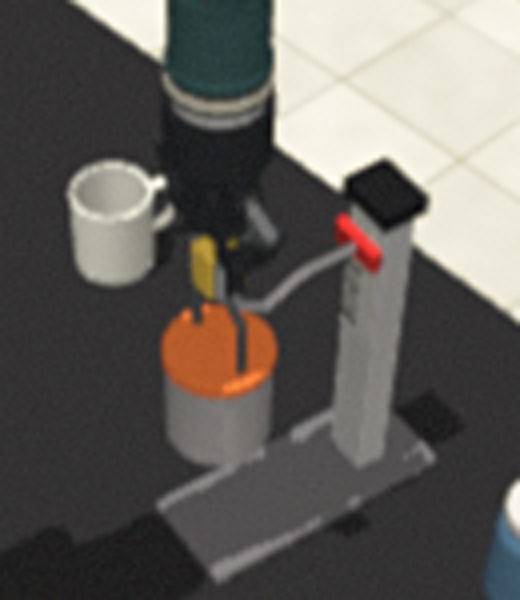

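View pics/wrist5.png

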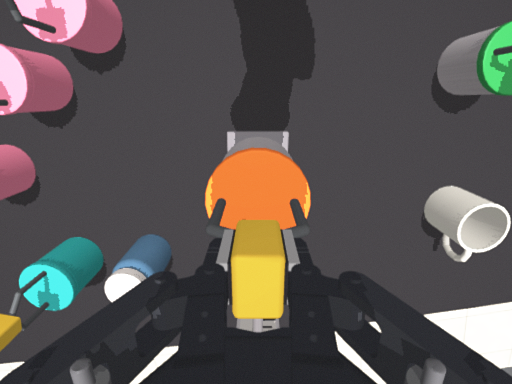

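The tip lies between the bail's uprights and below the apex in both views. Advance the rest.

Request:
{"method": "step_arm", "body": {
  "rotation": [
    [0, 0, 0],
    [0, 0, 0],
    [0, 0, 0],
    [0, 0, 0],
    [0, 0, 0],
    [0, 0, 0],
    [0, 0, 0],
    [0, 0, 0]
  ],
  "slide": [
    [0, 6, 0],
    [0, 6, 0],
    [0, 6, 0],
    [0, 6, 0],
    [0, 6, 0],
    [0, 6, 0],
    [0, 5, 0],
    [0, 0, 0]
  ],
  "grip": [-1, -1, -1, -1, -1, -1, -1, -1]
}}

```text
t: 11.62
tcp_pos: [0.5984, -0.04, 0.3283]
tcp_rot: [2.386, 2.043, -0.0]
wrist_force: [0.6, -0.2, -2.4]
gripper_width: 0.271
```

```bash
python3 look.py 6 scene side wrist
```

```text
11.625 [ 0.59842616 -0.03997619  0.32828734] [ 0.5554001  -0.18019755 -2.44432124] yaw 81.13318190553774 apex z 0.3102873427994061
scene crop origin 201 99
seat px 266.7016780402502 174.2636362158288 apex px (np.float64(267.16184590980833), np.float64(161.21135037166417))
side crop origin 193 92
seat px 258.66837461811684 167.34590166426406 apex px (np.float64(259.0052743070791), np.float64(157.7038670498937))
seat px 255.61843761862337 212.11460861649255 apex px (np.float64(256.1646013267581), np.float64(238.93451349713314))
[[-0.59, -1.4, -2.79], [0.11, 0.06, -3.38], [0.51, 0.18, -3.79]]
```

View pics/scene6c.png

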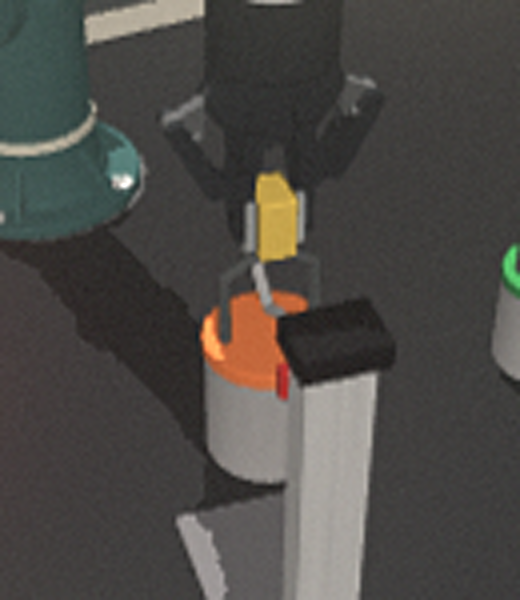

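View pics/side6c.png

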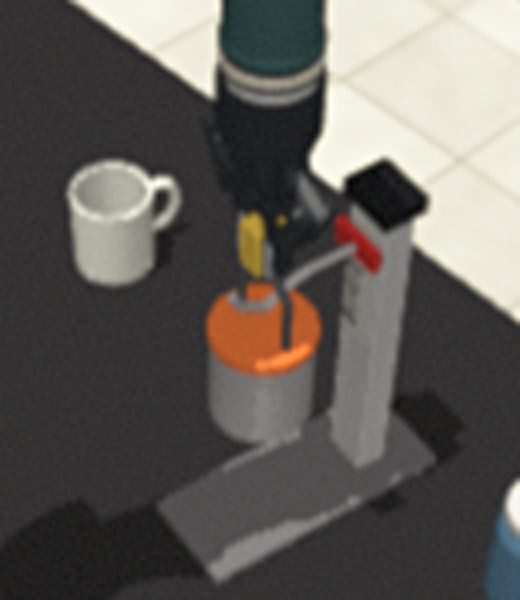

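View pics/wrist6.png

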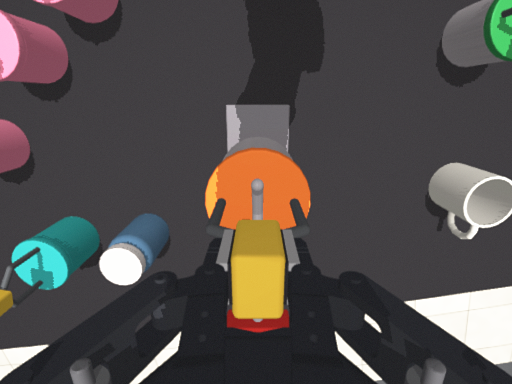

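```bash
python3 - <<'E'
from h import *
ci=info("wrist"); z=np.load("wrist6.npz"); D=z["D"]
P,us,vs=cloud(ci,D,np.ones(D.shape,bool))
m=(np.abs(us-257)<8)&(vs>178)&(vs<222)&(P[:,2]>.255)
q=P[m]; t=q[q[:,2]>.288]; print(len(q),np.percentile(q,[2,98],axis=0)); print("tip top",t.mean(0),t.min(0))
o=manip.get_obs(); print(np.round(np.percentile(P[(np.abs(us-257)<45)&(vs>170)&(vs<215)&(P[:,2]<.255)&(P[:,2]>.2),2],[10,50,90]),4))
E
```

```text
483 [[ 0.56621983 -0.04303483  0.26831901]
 [ 0.60256832 -0.03181714  0.32039762]]
tip top [ 0.57193038 -0.03534888  0.29917667] [ 0.56579349 -0.04068242  0.28823924]
[0.2458 0.2466 0.2474]
```

Request:
{"method": "step_arm", "body": {
  "rotation": [
    [0, 0, 0],
    [0, 0, 0],
    [0, 0, 0],
    [0, 0, 0],
    [0, 0, 0],
    [0, 0, 0],
    [0, 0, 0],
    [0, 0, 0]
  ],
  "slide": [
    [0, 0, 5],
    [0, 1, 6],
    [0, 0, 6],
    [0, 0, 6],
    [0, 0, 6],
    [0, 0, 4],
    [0, 0, 2],
    [0, 0, 0]
  ],
  "grip": [-1, -1, -1, -1, -1, -1, -1, -1]
}}

```text
t: 12.78
tcp_pos: [0.599, -0.0401, 0.2933]
tcp_rot: [2.387, 2.043, 0.0]
wrist_force: [-0.1, 0.1, -3.0]
gripper_width: 0.275
```

```bash
cat > wt.py <<'E'
from h import *
import sys
F=[]
for i in range(int(sys.argv[1])):
    o=manip.get_obs(); F.append(np.hstack([o["wrist_force"],o["moment"]])); 
    ci=info("wrist"); I,D=manip.get_image("wrist")
cv2.imwrite(f"pics/w_{sys.argv[2]}.png",I[:,:,::-1])
F=np.array(F); print(o["t"],np.round(o["tcp_pos"],4),"F",np.round(F.mean(0),2),"sd",np.round(F.std(0),2))
P,us,vs=cloud(ci,D,np.ones(D.shape,bool))
tp=o["tcp_pos"]
m=(np.abs(us-257)<8)&(vs>140)&(vs<222)&(P[:,2]>tp[2]-.062)&(P[:,2]<tp[2]+.02)&(P[:,0]<tp[0]-.015)&(P[:,0]>tp[0]-.05)
q=P[m]
if len(q): print("tip z p90",np.percentile(q[:,2],[50,90,97]),"xmin",np.percentile(q[:,0],2),"ymean",q[:,1].mean(),len(q))
H=cv2.cvtColor(I,cv2.COLOR_RGB2HSV)[vs,us].astype(int)
m=(H[:,0]<=18)&(H[:,0]>=3)&(H[:,1]>140)&(np.hypot(P[:,0]-tp[0],P[:,1]-tp[1])<.06)&(P[:,2]<tp[2]-.06)
q=P[m]
if len(q)>50:
    nn=np.linalg.svd((q-q.mean(0))[::5],full_matrices=False)[2][2]; print("lid z",np.median(q[:,2]),"n",np.round(nn*np.sign(nn[2]),3))
E
python3 wt.py 8 7; ls
```

```text
13.125 [ 0.5991 -0.04    0.2935] F [-0.08  0.25 -2.59 -0.01 -0.01 -0.01] sd [0.59 0.33 0.42 0.02 0.03 0.02]
tip z p90 [0.29473965 0.29731914 0.29786684] xmin 0.566087936428121 ymean -0.03569802596495456 333
lid z 0.21174132605461918 n [-0.015 -0.     1.   ]
h.py
look.py
pics
scene0.npz
scene3.npz
scene4.npz
scene5.npz
scene6.npz
side0.npz
side3.npz
side4.npz
side5.npz
side6.npz
wrist0.npz
wrist3.npz
wrist4.npz
wrist5.npz
wrist6.npz
wt.py
```

View pics/w_7.png

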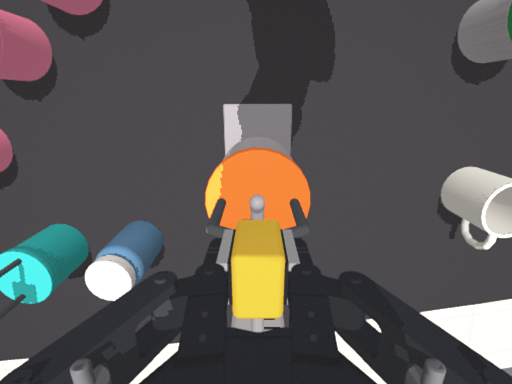

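Request:
{"method": "step_arm", "body": {
  "rotation": [
    [0, 0, 0],
    [0, 0, 0],
    [0, 0, 0],
    [0, 0, 0],
    [0, 0, 0],
    [0, 0, 0],
    [0, 0, 0],
    [0, 0, 0]
  ],
  "slide": [
    [0, 0, 2],
    [0, 0, 2],
    [0, 0, 2],
    [0, 0, 2],
    [0, 0, 2],
    [0, 0, 2],
    [0, 0, 2],
    [0, 0, 2]
  ],
  "grip": [-1, -1, -1, -1, -1, -1, -1, -1]
}}

```text
t: 14.18
tcp_pos: [0.5991, -0.0401, 0.2773]
tcp_rot: [2.386, 2.043, 0.0]
wrist_force: [-0.0, 0.3, -1.0]
gripper_width: 0.273
```

```bash
python3 wt.py 10 8
```

```text
14.625 [ 0.5991 -0.0401  0.2774] F [-0.2  -0.29 -0.97 -0.01 -0.02 -0.01] sd [0.53 0.42 0.41 0.02 0.02 0.03]
tip z p90 [0.27998245 0.28228101 0.28270398] xmin 0.5660649261771841 ymean -0.035695640510566284 335
lid z 0.19570706306330418 n [-0.019  0.011  1.   ]
```

```bash
python3 - <<'E'
from h import *
B={}
for n in ["scene","side"]:
    ci=info(n); I,D=manip.get_image(n); B[n]=(I,D,ci); np.savez(f"{n}8.npz",I=I,D=D)
    tp=manip.get_obs()["tcp_pos"]; u,v=proj(ci,tp-[0,0,.018]); u0,v0=int(u)-30,int(v)-32
    cv2.imwrite(f"pics/{n}8c.png",cv2.resize(I[v0:v0+65,u0:u0+60,::-1],None,fx=9,fy=9,interpolation=2)); print(n,u0,v0,u,v)
I,D,ci=B["side"]
P,us,vs=cloud(ci,D,np.ones(D.shape,bool)); tp=manip.get_obs()["tcp_pos"]
e=np.array([.988,-.156,0]); f=np.array([.156,.988,0]); r=P-np.array([.599,-.0405,0])
m=(np.abs(r@f)<.02)&(r@e>-.06)&(r@e<.1)&(P[:,2]>.235)&(P[:,2]<.32)
a=np.c_[r@e,r@f,P[:,2],us,vs][m]; a=a[np.argsort(a[:,0])]
np.set_printoptions(suppress=True); print(np.round(a[::3],3).tolist())
# unloaded earlier image
z=np.load("side0.npz"); P,us,vs=cloud(ci,z["D"],np.ones(D.shape,bool)); r=P-np.array([.599,-.0405,0])
m=(np.abs(r@f)<.02)&(r@e>-.06)&(r@e<.08)&(P[:,2]>.235)&(P[:,2]<.32)
a=np.c_[r@e,r@f,P[:,2]][m]; 
for lo in np.arange(-.045,.08,.005):
    s=a[(a[:,0]>=lo)&(a[:,0]<lo+.005)]
    if len(s): print(round(lo*1e3),np.round(s[:,2].mean(),4),np.round(s[:,2].max(),4),len(s))
E
```

```text
scene 236 145 266.99892801635997 177.38369965997362
side 228 137 258.7412434896387 169.234465008733
[[-0.036, -0.004, 0.282, 250.0, 170.0], [-0.033, -0.005, 0.281, 251.0, 170.0], [-0.032, -0.004, 0.275, 251.0, 171.0], [-0.027, -0.003, 0.262, 252.0, 173.0], [-0.025, -0.005, 0.263, 253.0, 173.0], [-0.02, -0.003, 0.257, 254.0, 173.0], [-0.019, -0.001, 0.264, 254.0, 171.0], [-0.018, -0.005, 0.281, 255.0, 168.0], [-0.018, -0.005, 0.302, 255.0, 163.0], [-0.018, 0.001, 0.297, 254.0, 163.0], [-0.018, 0.001, 0.28, 254.0, 167.0], [-0.018, -0.009, 0.305, 256.0, 163.0], [-0.017, 0.001, 0.288, 254.0, 165.0], [-0.017, -0.014, 0.297, 257.0, 166.0], [-0.017, 0.007, 0.273, 253.0, 167.0], [-0.017, 0.007, 0.264, 253.0, 169.0], [-0.016, 0.008, 0.285, 253.0, 164.0], [-0.016, -0.013, 0.291, 257.0, 167.0], [-0.016, -0.002, 0.29, 255.0, 165.0], [-0.016, 0.008, 0.281, 253.0, 165.0], [-0.016, 0.003, 0.272, 254.0, 168.0], [-0.016, -0.011, 0.302, 257.0, 164.0], [-0.016, -0.012, 0.281, 257.0, 169.0], [-0.015, -0.011, 0.271, 257.0, 171.0], [-0.014, 0.017, 0.319, 252.0, 154.0], [-0.014, -0.009, 0.308, 257.0, 162.0
[... 2742 characters left out ...]
.0], [0.093, -0.012, 0.28, 286.0, 155.0], [0.094, 0.005, 0.287, 283.0, 150.0], [0.094, -0.018, 0.302, 288.0, 151.0], [0.094, 0.005, 0.278, 283.0, 152.0], [0.095, -0.018, 0.293, 288.0, 153.0], [0.095, -0.019, 0.244, 287.0, 164.0], [0.1, -0.019, 0.274, 289.0, 157.0]]
-35 0.2935 0.2971 5
-30 0.2883 0.2918 5
-25 0.2797 0.2831 4
-20 0.2756 0.2773 3
-15 0.2763 0.2766 2
-10 0.2655 0.2698 4
-5 0.268 0.2682 3
0 0.2693 0.2752 8
5 0.2726 0.275 4
10 0.2742 0.2777 4
15 0.2768 0.28 7
20 0.279 0.2807 3
25 0.2787 0.2802 4
30 0.2833 0.2873 6
35 0.2855 0.2883 5
40 0.2834 0.2859 2
45 0.2845 0.2866 4
50 0.2838 0.2881 4
55 0.2831 0.2877 4
60 0.2845 0.2868 5
65 0.284 0.2852 3
70 0.2838 0.2848 4
75 0.2821 0.2869 6
```

View pics/side8c.png

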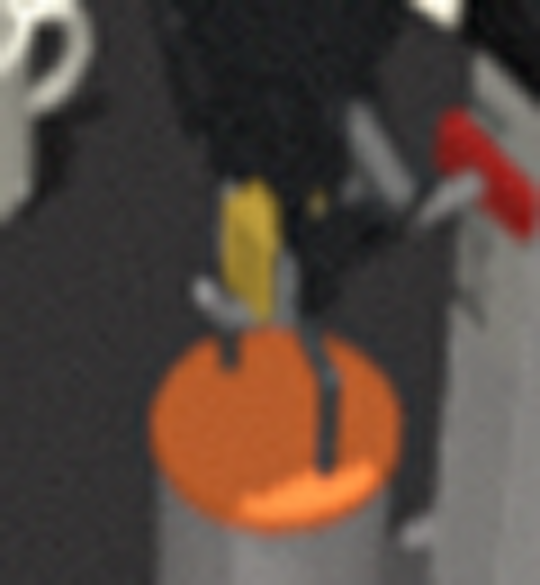

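View pics/scene8c.png

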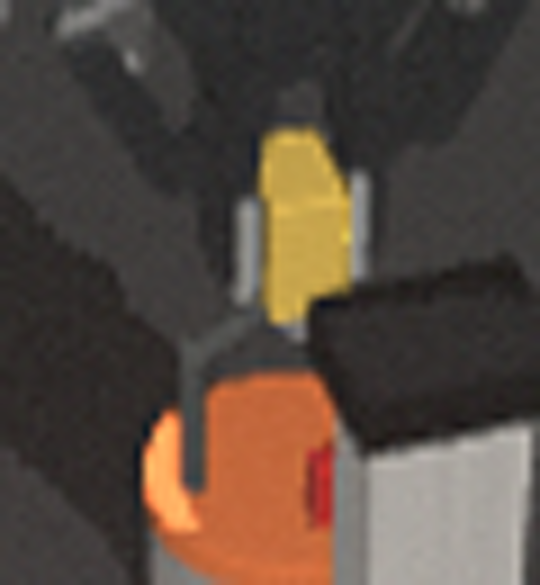

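Request:
{"method": "step_arm", "body": {
  "rotation": [
    [0, 0, 0],
    [0, 0, 0],
    [0, 0, 0],
    [0, 0, 0]
  ],
  "slide": [
    [0, -2, 0],
    [0, -2, 0],
    [0, 0, 0],
    [0, 0, 0]
  ],
  "grip": [-1, -1, -1, -1]
}}

```text
t: 15.28
tcp_pos: [0.5958, -0.0396, 0.2777]
tcp_rot: [2.385, 2.042, 0.002]
wrist_force: [4.5, -0.5, -0.6]
gripper_width: 0.275
```

```bash
python3 wt.py 10 9
```

```text
15.725 [ 0.5957 -0.0396  0.2776] F [ 4.46 -0.8  -0.6  -0.17 -1.05 -0.01] sd [0.65 0.39 0.6  0.03 0.07 0.02]
tip z p90 [0.27891088 0.28068631 0.28117159] xmin 0.5660826760497734 ymean -0.03538053403614319 264
lid z 0.19581220369382057 n [-0.022  0.004  1.   ]
```

Request:
{"method": "step_arm", "body": {
  "rotation": [
    [0, 0, 0],
    [0, 0, 0],
    [0, 0, 0],
    [0, 0, 0],
    [0, 0, 0],
    [0, 0, 0]
  ],
  "slide": [
    [0, -2, 0],
    [0, -2, 0],
    [0, 0, 0],
    [0, 0, 0],
    [0, 0, 0],
    [0, 0, 0]
  ],
  "grip": [-1, -1, -1, -1, -1, -1]
}}

```text
t: 16.52
tcp_pos: [0.5951, -0.0394, 0.2788]
tcp_rot: [2.381, 2.038, 0.009]
wrist_force: [8.7, -2.6, -1.4]
gripper_width: 0.274
```

```bash
python3 wt.py 4 10
```

```text
16.675 [ 0.5951 -0.0394  0.2788] F [ 9.27 -1.83 -1.44 -0.34 -2.1   0.  ] sd [0.48 0.56 0.2  0.03 0.04 0.01]
tip z p90 [0.27992715 0.28162558 0.28213538] xmin 0.565813166699598 ymean -0.03531882558317147 252
lid z 0.19700611924565553 n [-0.017 -0.032  0.999]
```

The grip block touched the hook's upturned tip on that side (9 N sideways), so I back off toward the column and test there.

Request:
{"method": "step_arm", "body": {
  "rotation": [
    [0, 0, 0],
    [0, 0, 0],
    [0, 0, 0],
    [0, 0, 0],
    [0, 0, 0],
    [0, 0, 0],
    [0, 0, 0],
    [0, 0, 0]
  ],
  "slide": [
    [0, 2, 0],
    [0, 2, 0],
    [0, 2, 0],
    [0, 2, 0],
    [0, 2, 0],
    [0, 1, 0],
    [0, 0, 0],
    [0, 0, 0]
  ],
  "grip": [-1, -1, -1, -1, -1, -1, -1, -1]
}}

```text
t: 17.73
tcp_pos: [0.6003, -0.0403, 0.2767]
tcp_rot: [-2.384, -2.041, 0.004]
wrist_force: [-4.2, 1.0, -1.6]
gripper_width: 0.276
```

```bash
python3 wt.py 8 11
```

```text
18.075 [ 0.6022 -0.0405  0.2774] F [-4.12  0.47 -0.76  0.12  0.85  0.02] sd [0.73 0.38 0.46 0.04 0.15 0.03]
tip z p90 [0.27736356 0.28121578 0.28165937] xmin 0.5659675240039828 ymean -0.03597500992594564 397
lid z 0.1956710769396219 n [-0.017  0.001  1.   ]
```

Request:
{"method": "step_arm", "body": {
  "rotation": [
    [0, 0, 0],
    [0, 0, 0],
    [0, 0, 0],
    [0, 0, 0]
  ],
  "slide": [
    [0, 2, 0],
    [0, 2, 0],
    [0, 0, 0],
    [0, 0, 0]
  ],
  "grip": [-1, -1, -1, -1]
}}

```text
t: 18.62
tcp_pos: [0.607, -0.0413, 0.2777]
tcp_rot: [2.385, 2.042, 0.002]
wrist_force: [-0.8, 0.5, -0.4]
gripper_width: 0.273
```

```bash
python3 wt.py 8 12
```

```text
18.975 [ 0.6065 -0.0412  0.2776] F [ 0.06 -0.11 -0.26  0.   -0.09  0.  ] sd [0.42 0.45 0.41 0.03 0.07 0.03]
tip z p90 [0.27044078 0.27966667 0.28021045] xmin 0.5661566664759436 ymean -0.036297024544552 474
lid z 0.19584077313985862 n [-0.02   0.005  1.   ]
```

The dip is smallest around x=0.599, so that was the notch bottom. I lift off gently, re-centre there, and come down to near balance.

Request:
{"method": "step_arm", "body": {
  "rotation": [
    [0, 0, 0],
    [0, 0, 0],
    [0, 0, 0],
    [0, 0, 0],
    [0, 0, 0],
    [0, 0, 0],
    [0, 0, 0],
    [0, 0, 0]
  ],
  "slide": [
    [0, 0, -2],
    [0, 0, -3],
    [0, 0, -3],
    [0, 0, -3],
    [0, 0, -3],
    [0, 0, -3],
    [0, 0, -3],
    [0, 0, 0]
  ],
  "grip": [-1, -1, -1, -1, -1, -1, -1, -1]
}}

```text
t: 20.02
tcp_pos: [0.6059, -0.0412, 0.2975]
tcp_rot: [2.386, 2.043, 0.0]
wrist_force: [0.2, -0.5, -2.2]
gripper_width: 0.276
```

Request:
{"method": "step_arm", "body": {
  "rotation": [
    [0, 0, 0],
    [0, 0, 0],
    [0, 0, 0],
    [0, 0, 0],
    [0, 0, 0],
    [0, 0, 0]
  ],
  "slide": [
    [0, -2, 0],
    [0, -3, 0],
    [0, -2, 0],
    [0, 0, 0],
    [0, 0, 0],
    [0, 0, 0]
  ],
  "grip": [-1, -1, -1, -1, -1, -1]
}}

```text
t: 20.78
tcp_pos: [0.5991, -0.0401, 0.2973]
tcp_rot: [2.386, 2.043, 0.0]
wrist_force: [0.0, 0.4, -3.1]
gripper_width: 0.272
```

```bash
python3 wt.py 16 13
```

```text
21.525 [ 0.599  -0.0401  0.2973] F [-0.12  0.07 -2.56  0.02 -0.01  0.  ] sd [0.54 0.38 0.52 0.02 0.02 0.02]
tip z p90 [0.29462275 0.29704628 0.29772504] xmin 0.5660471885301256 ymean -0.03566951447481841 319
lid z 0.2156261782308071 n [-0.017  0.007  1.   ]
```

Request:
{"method": "step_arm", "body": {
  "rotation": [
    [0, 0, 0],
    [0, 0, 0],
    [0, 0, 0],
    [0, 0, 0],
    [0, 0, 0],
    [0, 0, 0],
    [0, 0, 0],
    [0, 0, 0]
  ],
  "slide": [
    [0, 0, 2],
    [0, 0, 2.5],
    [0, 0, 2.5],
    [0, 0, 3],
    [0, 0, 3],
    [0, 0, 3],
    [0, 0, 2],
    [0, 0, 2]
  ],
  "grip": [-1, -1, -1, -1, -1, -1, -1, -1]
}}

```text
t: 22.58
tcp_pos: [0.5992, -0.0401, 0.2774]
tcp_rot: [2.386, 2.043, 0.0]
wrist_force: [0.3, -0.2, -0.8]
gripper_width: 0.275
```

Request:
{"method": "step_arm", "body": {
  "rotation": [
    [0, 0, 0],
    [0, 0, 0],
    [0, 0, 0],
    [0, 0, 0],
    [0, 0, 0],
    [0, 0, 0],
    [0, 0, 0]
  ],
  "slide": [
    [0, 0, 2],
    [0, 0, 2],
    [0, 0, 2],
    [0, 0, 1],
    [0, 0, 1],
    [0, 0, 0],
    [0, 0, 0]
  ],
  "grip": [-1, -1, -1, -1, -1, -1, -1]
}}

```text
t: 23.45
tcp_pos: [0.5991, -0.0401, 0.2694]
tcp_rot: [2.386, 2.043, 0.0]
wrist_force: [-0.5, 0.0, -0.0]
gripper_width: 0.277
```

```bash
python3 wt.py 20 14
```

```text
24.4 [ 0.5991 -0.0401  0.2693] F [ 0.23  0.03 -0.16 -0.   -0.03  0.01] sd [0.45 0.54 0.56 0.02 0.03 0.04]
tip z p90 [0.27195494 0.27439319 0.27501522] xmin 0.5660543098351009 ymean -0.03572748236525267 336
lid z 0.1876358078075947 n [-0.017  0.005  1.   ]
```

Balanced within noise (dip 22.8 mm, residual −0.16 N). Ease the grip, then open.

Request:
{"method": "step_arm", "body": {
  "rotation": [
    [0, 0, 0],
    [0, 0, 0]
  ],
  "slide": [
    [0, 0, 0],
    [0, 0, 0]
  ],
  "grip": [-1, -1],
  "squeeze": 20
}}

```text
t: 24.7
tcp_pos: [0.599, -0.0401, 0.2693]
tcp_rot: [2.386, 2.043, 0.0]
wrist_force: [0.5, -0.5, -0.3]
gripper_width: 0.278
```

Request:
{"method": "step_arm", "body": {
  "rotation": [
    [0, 0, 0],
    [0, 0, 0],
    [0, 0, 0],
    [0, 0, 0],
    [0, 0, 0],
    [0, 0, 0],
    [0, 0, 0],
    [0, 0, 0]
  ],
  "slide": [
    [0, 0, 0],
    [0, 0, 0],
    [0, 0, 0],
    [0, 0, 0],
    [0, 0, 0],
    [0, 0, 0],
    [0, 0, 0],
    [0, 0, 0]
  ],
  "grip": [-0.44, -0.42, -0.38, -0.35, -0.3, -0.25, -0.2, -0.15]
}}

```text
t: 25.7
tcp_pos: [0.599, -0.0401, 0.2693]
tcp_rot: [2.387, 2.043, -0.0]
wrist_force: [-0.2, -0.2, 0.3]
gripper_width: 0.421
```

```bash
python3 wt.py 2 15; python3 look.py 15 side scene
```

```text
25.75 [ 0.599  -0.0401  0.2693] F [-0.39  0.11  0.46 -0.01  0.02 -0.05] sd [0.14 0.35 0.12 0.01 0.   0.  ]
tip z p90 [0.2715056  0.27388422 0.27447368] xmin 0.56600275360293 ymean -0.03575723677463174 330
lid z 0.1871238659805376 n [-0.007  0.004  1.   ]
25.8 [ 0.59898997 -0.04007582  0.26931087] [ 0.27275405 -0.23475327  0.71615244] yaw 81.13296345174658 apex z 0.25131087408897335
side crop origin 193 92
seat px 258.66837461811684 167.34590166426406 apex px (np.float64(258.66011276724527), np.float64(171.02111256539948))
scene crop origin 201 99
seat px 266.7016780402502 174.2636362158288 apex px (np.float64(266.94616245243094), np.float64(179.80380332404243))
[[-0.16, -0.11, 0.5], [0.63, -1.06, -0.07]]
```

View pics/w_15.png

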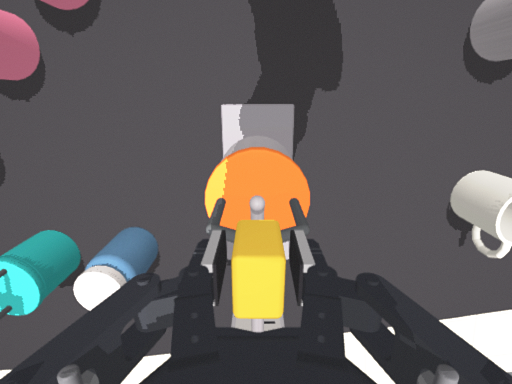

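View pics/scene15c.png

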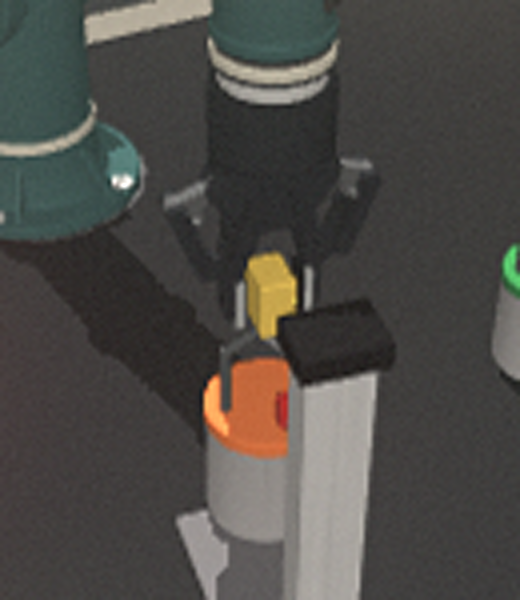

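Both pads stand clear of the block (about columns 212 and 303, block 234–283), and the canister hangs upright. Open fully, wait, then withdraw upward.

Request:
{"method": "step_arm", "body": {
  "rotation": [
    [0, 0, 0],
    [0, 0, 0],
    [0, 0, 0],
    [0, 0, 0],
    [0, 0, 0],
    [0, 0, 0],
    [0, 0, 0],
    [0, 0, 0]
  ],
  "slide": [
    [0, 0, 0],
    [0, 0, 0],
    [0, 0, 0],
    [0, 0, 0],
    [0, 0, 0],
    [0, 0, 0],
    [0, 0, 0],
    [0, 0, 0]
  ],
  "grip": [0, 0.3, 0.7, 1, 1, 1, 1, 1]
}}

```text
t: 26.9
tcp_pos: [0.599, -0.0401, 0.2693]
tcp_rot: [2.387, 2.043, -0.0]
wrist_force: [0.1, -1.5, -0.1]
gripper_width: 0.998
```

Request:
{"method": "step_arm", "body": {
  "rotation": [
    [0, 0, 0],
    [0, 0, 0],
    [0, 0, 0],
    [0, 0, 0],
    [0, 0, 0],
    [0, 0, 0],
    [0, 0, 0],
    [0, 0, 0]
  ],
  "slide": [
    [0, 0, -6],
    [0, 0, -12],
    [0, 0, -20],
    [0, 0, -25],
    [0, 0, -25],
    [0, 0, -20],
    [0, 0, -12],
    [0, 0, 0]
  ],
  "grip": [1, 1, 1, 1, 1, 1, 1, 1]
}}

```text
t: 27.9
tcp_pos: [0.5994, -0.0403, 0.3905]
tcp_rot: [2.386, 2.042, 0.003]
wrist_force: [-1.0, -0.3, -0.6]
gripper_width: 1.0
```

```bash
python3 - <<'E'
from h import *
for k in range(2):
    o=manip.get_obs(); tp=o["tcp_pos"]; print(o["t"],tp)
    for n in ["wrist","scene","side"]:
        ci=info(n); I,D=manip.get_image(n); cv2.imwrite(f"pics/{n}16_{k}.png",I[:,:,::-1])
        P,us,vs=cloud(ci,D,np.ones(D.shape,bool)); H=cv2.cvtColor(I,cv2.COLOR_RGB2HSV)[vs,us].astype(int)
        m=(H[:,0]<=18)&(H[:,0]>=3)&(H[:,1]>140)&(np.hypot(P[:,0]-.599,P[:,1]+.04)<.07)&(np.abs(P[:,2]-.187)<.012)
        q=P[m]
        if len(q)>50:
            nn=np.linalg.svd(q-q.mean(0),full_matrices=False)[2][2]; print(n,"lid",np.round(cv2.minEnclosingCircle(q[:,:2].astype(np.float32))[0],4),round(float(np.median(q[:,2])),4),"n",np.round(nn*np.sign(nn[2]),3))
        for l,c in [("jar",(.74,-.26)),("mug",None),("green_canister",None)]:
            pass
E
```

```text
27.9 [ 0.5994428  -0.04026475  0.3905062 ]
wrist lid [ 0.5996 -0.0395] 0.1871 n [0.003 0.005 1.   ]
scene lid [ 0.6035 -0.0392] 0.1863 n [ 0.028 -0.024  0.999]
side lid [ 0.5975 -0.0434] 0.185 n [ 0.003 -0.009  1.   ]
28.05 [ 0.59841656 -0.03990304  0.38845101]
wrist lid [ 0.5995 -0.0397] 0.1872 n [0.004 0.004 1.   ]
scene lid [ 0.6027 -0.0401] 0.1862 n [ 0.028 -0.017  0.999]
side lid [ 0.5972 -0.0411] 0.1851 n [ 0.002 -0.015  1.   ]
```

View pics/side16_1.png

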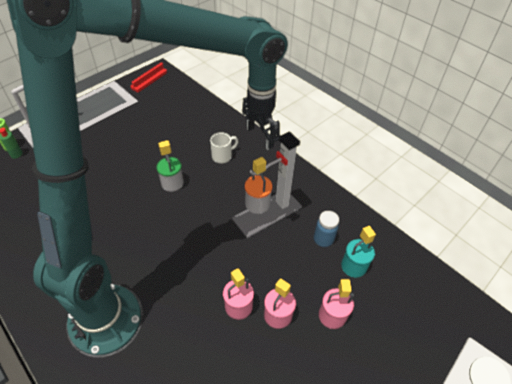

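View pics/wrist16_1.png

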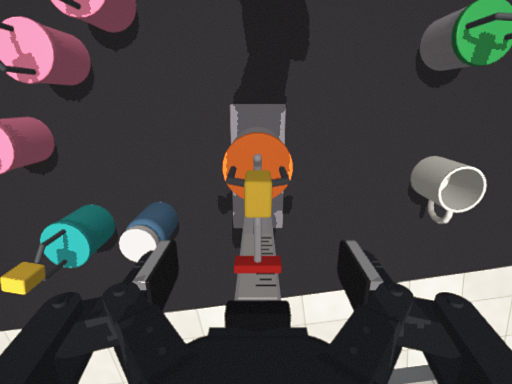

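View pics/scene16_1.png

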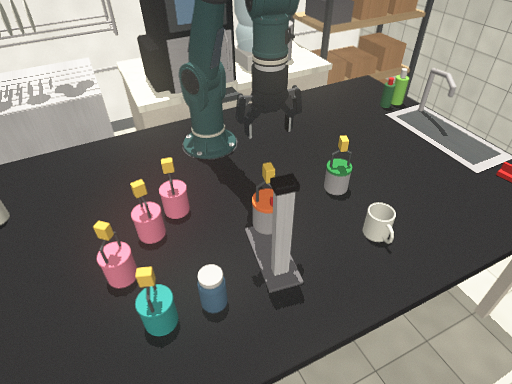

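The canister hangs at (257,165) in the wrist view: upright, still and clear of the open fingers. The green canister, mug and jar are at the same pixels as at the start. I wait briefly, then hand in.

Request:
{"method": "step_arm", "body": {
  "rotation": [
    [0, 0, 0],
    [0, 0, 0],
    [0, 0, 0],
    [0, 0, 0],
    [0, 0, 0],
    [0, 0, 0],
    [0, 0, 0],
    [0, 0, 0]
  ],
  "slide": [
    [0, 0, 0],
    [0, 0, 0],
    [0, 0, 0],
    [0, 0, 0],
    [0, 0, 0],
    [0, 0, 0],
    [0, 0, 0],
    [0, 0, 0]
  ],
  "grip": [1, 1, 1, 1, 1, 1, 1, 1]
}}

```text
t: 29.2
tcp_pos: [0.599, -0.04, 0.3893]
tcp_rot: [2.386, 2.043, 0.0]
wrist_force: [-0.1, 0.1, -0.1]
gripper_width: 1.0
```

```bash
python3 -c "
from station import manip
print(manip.hand_in())"
```

```text
the job is handed in; nothing more can be done
None
```

The orange-lidded canister now hangs by its bail in the dip of the hook, released and untouched. I handed the job in at about 29 s; no verdict was reported.

**Loading:** I eased the canister down to a dip of about 23 mm. There the wrist force read about −0.2 N, zero within its noise, so I let go. The hook moved about 0.5 mm on release, and its dip matches a weight of about 2.5 N (roughly 0.26 kg).

**Last checks:**
- The wrist camera put the lid centre at (0.5995, −0.040), within 1–2 mm of the measured seat. Its tilt was under 0.01 rad and its position was steady between pictures 0.15 s apart.
- The green canister, mug and jar looked unmoved in the pictures. I compared them by eye and did not re-measure them.

**What went wrong or disagreed:**
- While finding the bottom of the dip, the grip block touched the hook's upturned tip and pushed sideways with about 9 N. I backed off, lifted clear, re-centred and lowered again.
- The bail rests about 5 mm higher above the seat than nominal. I think the long grip block touches the hook's slopes, but I did not confirm that.
- The scene and side cameras differed by about 5 mm in x. The scene camera also showed about 0.03 rad of lid tilt, against under 0.02 in the other two.

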